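Find the rattling tin and hand it over

ROBOT

A 6-joint arm with a two-finger parallel gripper is mounted at the origin on the work surface. World frame = base frame: x ahead of the robot, y to its left, z up, the work surface at z = 0. Lengths are in m, angles in rad, forces in N, time in s.
With the tool pointing down it reaches from about 0.325 to 0.85 m from the base axis. Payload 4.4 kg.
Tool frame: the origin (TCP) lies at the very end of the fingers, on their centre line; the grasp point (between the pads) lies behind it (bot.grip_point_offset is the z of the grasp point in the tool frame, in m); z points along the fingers, y is the line along which they close (so a half turn about z gives the same grasp; the last joint's range is limited). The gripper opens to 94 mm and grips with 3 to 60 N. Pads are 16 mm wide; open, the fingers measure 119 mm over their backs; the gripper's body (75 mm by 177 mm) begins 78 mm behind the grasp point.
Start: joints at [-1.383, 0.207, 1.542, -0, 1.393, -0.15], TCP at [0.191, -0.542, 0.205] pointing down, gripper open.
Joint ranges: [-2.73, 2.73], [-0.86, 2.22], [0.23, 2.46], [-1.11, 4.25], [0.08, 2.63], [-2.82, 2.82]. Speed limits (rad/s): [2.79, 2.79, 3.14, 3.14, 3.14, 3.14].

INTERFACE

Orientations are given as a unit quaternion [x, y, z, w].
In Python, from station import bot gives the robot as it stands. Calls block until the motion is done:
- bot.movep(position, orientation): joint-space move of the TCP to a pose.
- bot.line_to(position, rot=None, max_speed=0.15, contact_N=None): straight line of the TCP; rot=None keeps the orientation; max_speed is the mean speed in m/s. With contact_N (N) it stops when the force on the tool has changed by that much, and returns True; else False.
- bot.goto_joints(angles): joint-space move.
- bot.gripper_to(opening): finger opening in m; the grip force is fixed at half the most; returns when the fingers have stopped.
- bot.sleep(seconds).
- bot.inverse_kinematics(position, orientation): joint angles nearest the present ones, or None.
- bot.read_camera(name): name is "scene" or "side" or "wrist"; returns the picture (384x512x3 uint8, red, green, blue); there is no depth.
- bot.get_calibration(name): a dict with "camera_matrix" (3x3 intrinsics, pixels), "R" (3x3) and "t" (3): a world point X has camera coordinates R X + t. Camera axes: x right, y down, z forward; pixel columns grow to the right and rows downward; lengths in m; the calibration is good to about 2 mm. A picture is of the moment at which its call begins: read the wrist's pose just before it. get_calibration takes no time and is no camera call; for the wrist camera it gives the pose at the moment of the call.
A pose or a line that the arm cannot do raises bot.MotionError and nothing moves.
- bot.close_job(): hands the job in; it is judged then, once.
Trained networks look in the newest picture that a camera, given by its name, has taken for a name from the list of things; names that differ only in an ending like _2 or _b are one class to them, and where a whole thing is asked for, a point or a joint stands for the part that bears it (a point fixed in the world has none). Each returns a list of dicts, best first, with "p" (0 to 1); they miss things now and then, are a little off and sometimes report something else, mostly with a low value. They report only what shows in the picture. A call takes as long as a camera call. They do not tell look-alikes from the thing itself.
- bot.find_in(camera, query): "rect" ([left, top, width, height] in pixels, round what is visible of it).
- bot.landmark_of(camera, query): "centre" ([column, row] in pixels: a listed point, or the origin of a listed thing).
Readings, each from a call of its own:
- bot.read_clock(): time.
- bot.read_q(): joint angles.
- bot.read_joint_velocities(): joint speeds.
- bot.read_effort(): joint torques, N m.
- bot.read_ee_pos(): TCP position.
- bot.read_eef_rot(): TCP orientation.
- bot.read_contact_force(): force on the tool from outside, world axes, zero at the start.
- bot.read_ft_torque(): the same for the moment, N m.
- bot.read_opening(): finger opening in m.
- bot.read_grip_force(): force on a finger pad.
Only numpy, scipy, OpenCV 4.12 (cv2) and the standard library are available. Lean on these libraries where they do the work, as an engineer would, in place of code of your own. Each camera call takes 0.05 s, during which the arm holds its last target. There are 200 camera calls.

TASK

Three identical closed tins stand on the board; one of them has a loose brass valve ball rolling about inside. Going from the robot's left to its right, lift each tin clear above its own place and rock it end to end, with each end dipping clearly (15 degrees or more), to feel whether it rattles, then stand the two quiet ones back where they were without disturbing the things around. Finish while holding the rattling tin, level and still, out over the middle of the round cork mat with a hand's breadth (100 mm or more) of air under it: do not put it down or let go.

Things in the scene. Friction and masses are not known exactly. Their poses are not given: they have to be found in the camera images.
- board: flat plywood board, 170 mm (its x) by 480 mm (its y), 10 mm thick, fixed to the bench; origin at the centre of its underside, x away from the robot, y to the robot's left. The three tins start on it side by side, at y = +130 mm, 0 and -130 mm (give or take 5 mm)
- mat: round cork hand-over mat, 110 mm across, 6 mm thick, fixed on the bench beyond the board; origin at the centre of its underside
- tin_a_center (a point): one of three identical sealed aluminium tins, 130 mm long (x) by 50 wide (y) by 50 high, 0.32 to 0.38 kg with contents, on the 10 mm board, square to it, z up; this point is its centre, 25 mm above its underside. One of the three holds a loose 36 mm brass ball of 0.2 kg that rolls 40 mm either way from the middle, to the lower end when tipped; the other two are packed tight and balanced
- tin_b_center (a point): one of three identical sealed aluminium tins, 130 mm long (x) by 50 wide (y) by 50 high, 0.32 to 0.38 kg with contents, on the 10 mm board, square to it, z up; this point is its centre, 25 mm above its underside. One of the three holds a loose 36 mm brass ball of 0.2 kg that rolls 40 mm either way from the middle, to the lower end when tipped; the other two are packed tight and balanced
- tin_c_center (a point): one of three identical sealed aluminium tins, 130 mm long (x) by 50 wide (y) by 50 high, 0.32 to 0.38 kg with contents, on the 10 mm board, square to it, z up; this point is its centre, 25 mm above its underside. One of the three holds a loose 36 mm brass ball of 0.2 kg that rolls 40 mm either way from the middle, to the lower end when tipped; the other two are packed tight and balanced
- nozzle: bystander: small brass hose nozzle, 24 mm across, 40 mm tall, standing on the left end of the board; origin at the centre of its foot
- label_block: bystander: small wooden block 70 x 22 x 18 mm on the right end of the board; origin at the centre of its underside
- clay_pot: bystander: empty terracotta pot, 100 mm across the rim, 95 mm tall, to the left of the board; origin at the centre of its foot
- twine: bystander: spool of twine, 60 mm across, 55 mm tall, left of the cork mat; origin at the centre of its foot
- trowel: bystander: hand trowel lying flat to the right of the board, 280 mm long, 26 mm high; origin on its underside at mid-length
- dibber: bystander: wooden dibber (pointed stick) lying to the right of the cork mat, 170 mm long, 28 mm thick; origin under its middle
- jar: bystander: glass jar, 68 mm across, 85 mm tall, on the left behind the terracotta pot; origin at the centre of its foot
Things that resemble listed ones, but are neither listed nor needed, are in the scene too. What is shaped like the part that bears tin_b_center but blue or red is not meant.

How it is judged:
By the outcome, as a careful person would: the job done as asked, in the order asked, and still so for the second after the job is handed in, while the arm keeps its last pose, push and grip.
It also fails if it takes over 72 s, if anything falls off the work surface, if the arm or the gripper's body presses on something with over 40 N, if the wrist force passes 120 N, or if a joint passes its speed limit or range.

## Working session

There is one attempt and no reset: what is moved stays moved. The work goes in short steps, each a Python script; the robot and the scene stay as the last script left them, time stands still between calls to the robot, and variables do not carry over. Pictures are saved under pics/ and viewed, at most 10 in all, crops included, and the job is handed in when it is done.

```bash
mkdir -p pics
cat > h.py <<'E'
import numpy as np, cv2
from station import bot
def ray(cam,px,z):
    c=bot.get_calibration(cam);K=np.array(c["camera_matrix"]);R=np.array(c["R"]);t=np.array(c["t"])
    d=R.T@np.linalg.solve(K,[px[0],px[1],1]);o=-R.T@t
    return o+d*(z-o[2])/d[2]
E
python3 - <<'E'
from h import *
for c in ("scene","side"):
    im=bot.read_camera(c); cv2.imwrite(f"pics/{c}1.png",cv2.resize(im[:,:,::-1],(800,600)))
    for q,z in (("tin_b_center",.035),("mat",0.),("board",0.),("nozzle",.01),("label_block",.01),("clay_pot",0),("twine",0),("dibber",0)):
        for d in bot.landmark_of(c,q)[:5]:
            print(c,q,round(d["p"],2),np.round(d["centre"],1),np.round(ray(c,d["centre"],z),3))
print(bot.grip_point_offset,bot.read_clock(),bot.read_opening())
E
```

```text
scene tin_b_center 0.74 [285.1 197.6] [0.527 0.045 0.035]
scene tin_b_center 0.69 [171.8 142.4] [ 0.328 -0.258  0.035]
scene tin_b_center 0.57 [326.3 135.2] [0.316 0.175 0.035]
scene mat 0.71 [266.8 264.8] [ 0.692 -0.007  0.   ]
scene board 0.88 [286.5 200.9] [ 0.513  0.051 -0.   ]
scene nozzle 0.16 [109.2 205.5] [ 0.519 -0.403  0.01 ]
scene label_block 0.55 [205.5 194.4] [ 0.492 -0.158  0.01 ]
scene clay_pot 0.68 [407.9 182.9] [0.465 0.378 0.   ]
scene twine 0.71 [391.  279.3] [0.736 0.271 0.   ]
scene dibber 0.79 [149.1 268.7] [ 0.694 -0.28   0.   ]
side tin_b_center 0.98 [285.  259.1] [0.292 0.183 0.035]
side tin_b_center 0.81 [247.8 200.2] [0.522 0.048 0.035]
side tin_b_center 0.74 [345.7 177.6] [ 0.32  -0.242  0.035]
side mat 0.58 [221.2 182.1] [ 0.689 -0.009  0.   ]
side board 0.83 [247.9 209.4] [ 0.52   0.052 -0.   ]
side board 0.51 [183.  282.2] [0.482 0.375 0.   ]
side nozzle 0.41 [193.8 249.3] [0.533 0.283 0.01 ]
side nozzle 0.18 [319.8 150. ] [ 0.498 -0.386  0.01 ]
side label_block 0.54 [286.  177.3] [ 0.508 -0.155  0.01 ]
side clay_pot 0.64 [185.5 281.4] [0.479 0.37  0.   ]
side twine 0.89 [148.  222.7] [0.737 0.281 0.   ]
side dibber 0.66 [262.9 149.7] [ 0.696 -0.272  0.   ]
-0.0188 0.9 0.09390848783361164
```

View pics/scene1.png

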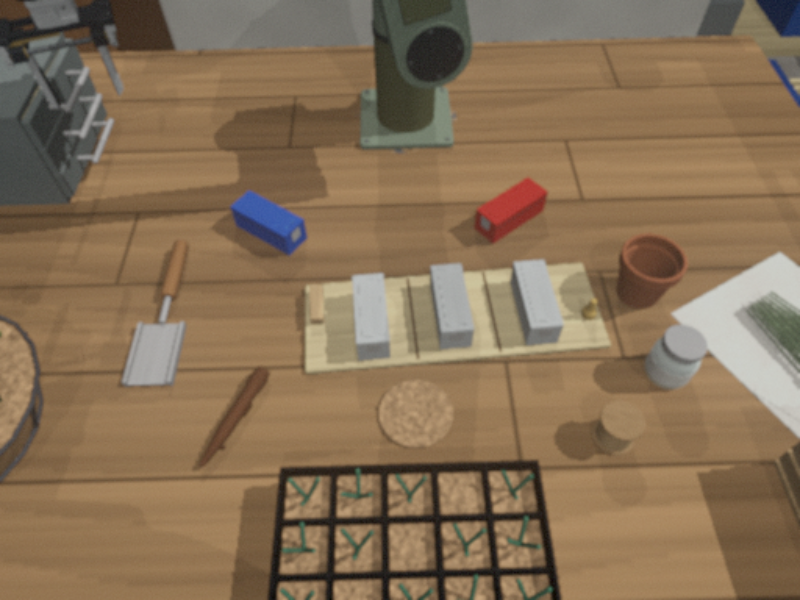

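View pics/side1.png

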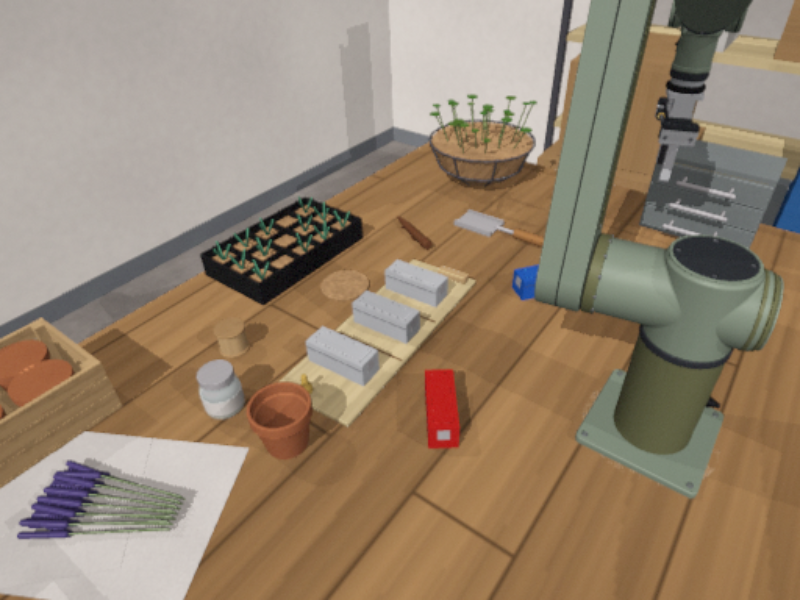

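The three silver-grey tins on the board are at (537,300), (452,305) and (371,315) in the scene picture. The blue one at (268,222) and the red one at (511,210) stand off the board and are look-alikes, so I exclude them. Next I'll refine the positions with the wrist camera from above the board.

```bash
cat >> h.py <<'E'
from scipy.spatial.transform import Rotation as Ro
def quat(yaw,pitch=0,flip=0):
    # tool z down, tool y along -/+ board y; pitch about board y (positive: far end dips)
    R=Ro.from_euler('z',yaw)*Ro.from_euler('y',pitch)*Ro.from_euler('x',np.pi)*Ro.from_euler('z',np.pi*flip)
    return R.as_quat()
E
python3 - <<'E'
from h import *
for f in (0,1):
  for p in ([.4,.05,.42],[.52,.18,.14],[.52,-.09,.14]):
    for pit in (0,.35,-.35):
      q=bot.inverse_kinematics(p,quat(0,pit,f)); print(f,p,pit,None if q is None else np.round(q,2))
E
python3 - <<'E'
from h import *
for p in ([.42,.05,.40],[.40,.05,.36],[.45,.05,.32]):
    try:
        f=min((0,1),key=lambda f: 9 if (q:=bot.inverse_kinematics(p,quat(0,0,f))) is None else abs(q[5]))
        bot.movep(p,quat(0,0,f)); print("at",p,f); break
    except bot.MotionError as e: print(e)
im=bot.read_camera("wrist"); cv2.imwrite("pics/w1.png",cv2.resize(im[:,:,::-1],(800,600)))
for q,z in (("tin_b_center",.035),("mat",0.006),("board",0.0),("nozzle",.01),("label_block",.01)):
    for d in bot.landmark_of("wrist",q)[:5]:
        print(q,round(d["p"],2),np.round(d["centre"],1),np.round(ray("wrist",d["centre"],z),4))
print(bot.read_clock())
E
```

```text
0 [0.4, 0.05, 0.42] 0 [-0.09 -0.25  1.56 -0.    1.83  1.48]
0 [0.4, 0.05, 0.42] 0.35 [-0.07  0.01  1.37 -0.03  2.11  1.49]
0 [0.4, 0.05, 0.42] -0.35 [-0.13 -0.53  1.78  0.04  1.54  1.45]
0 [0.52, 0.18, 0.14] 0 [ 0.18  0.22  1.67 -0.    1.25  1.75]
0 [0.52, 0.18, 0.14] 0.35 [0.14 0.46 1.39 0.05 1.64 1.71]
0 [0.52, 0.18, 0.14] -0.35 [ 0.22  0.01  1.95 -0.1   0.84  1.85]
0 [0.52, -0.09, 0.14] 0 [-0.34  0.17  1.73 -0.    1.24  1.24]
0 [0.52, -0.09, 0.14] 0.35 [-0.27  0.42  1.44 -0.09  1.61  1.31]
0 [0.52, -0.09, 0.14] -0.35 [-0.43 -0.05  2.01  0.19  0.87  1.04]
1 [0.4, 0.05, 0.42] 0 [-0.09 -0.25  1.56 -0.    1.83 -1.66]
1 [0.4, 0.05, 0.42] 0.35 [-0.07  0.01  1.37 -0.03  2.11 -1.65]
1 [0.4, 0.05, 0.42] -0.35 [-0.13 -0.53  1.78  0.04  1.54 -1.69]
1 [0.52, 0.18, 0.14] 0 [ 0.18  0.22  1.67 -0.    1.25 -1.39]
1 [0.52, 0.18, 0.14] 0.35 [ 0.14  0.46  1.39  0.05  1.64 -1.43]
1 [0.52, 0.18, 0.14] -0.35 [ 0.22  0.01  1.95 -0.1   0.84 -1.29]
1 [0.52, -0.09, 0.14] 0 [-0.34  0.17  1.73 -0.    1.24 -1.91]
1 [0.52, -0.09, 0.14] 0.35 [-0.27  0.42  1.44 -0.09  1.61 -1.83]
1 [0.52, -0.09, 0.14] -0.35 [-0.43 -0.05  2.01  0.19  0.87 -2.1 ]
at [0.42, 0.05, 0.4] 0
tin_b_center 0.66 [250.4  90.1] [0.5241 0.0574 0.035 ]
tin_b_center 0.62 [177.5 220.9] [0.3029 0.1874 0.035 ]
tin_b_center 0.6 [424. 208.] [ 0.3255 -0.2457  0.035 ]
nozzle 0.8 [120.1  90. ] [0.5265 0.2776 0.01  ]
label_block 0.74 [378.7 105.9] [ 0.4998 -0.1607  0.01  ]
3.5667
```

View pics/w1.png

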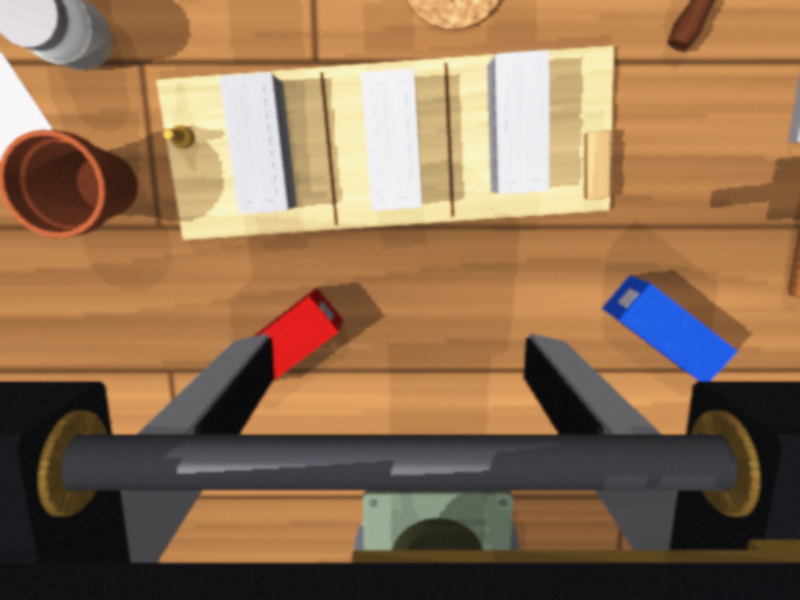

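The wrist view shows the white tin tops on the board at about (258,142), (392,138) and (521,121). The nozzle is at (179,135), the block at (597,165), and red and blue lie off the board. I'll fit each tin top in the world plane z = 60 mm.

Run:
```python
from h import *
im=bot.read_camera("wrist").astype(int)
m=((im.max(2)-im.min(2)<30)&(im.mean(2)>175)).astype(np.uint8)
m[:, :125]=0; m[150:]=0; m[:,370:]=0
m=cv2.morphologyEx(m,cv2.MORPH_OPEN,np.ones((3,3)))
cs,_=cv2.findContours(m,cv2.RETR_EXTERNAL,cv2.CHAIN_APPROX_NONE)
out=[]
for c in cs:
    if cv2.contourArea(c)<800: continue
    w=np.array([ray("wrist",p[0],.06)[:2] for p in c])
    (cx,cy),(a,b),_=r=cv2.minAreaRect((w*1000).astype(np.float32))
    bx=cv2.boxPoints(r); e=max((bx[1]-bx[0],bx[2]-bx[1]),key=np.linalg.norm); e*=np.sign(e[0])
    out.append((cx/1000,cy/1000,np.arctan2(e[1],e[0]))); print(np.round(out[-1],4),round(a,1),round(b,1))
o=np.array(sorted(out,key=lambda r:-r[1])); np.save("tins.npy",o)
d=o[0]-o[-1]; print("line yaw",np.arctan2(-d[0],d[1]),np.linalg.norm(np.diff(o[:,:2],axis=0),axis=1))
for c in ("scene",):
    im=bot.read_camera(c).astype(int)
    for d in bot.find_in(c,"mat")[:2]:
        r=d["rect"]; print(c,d["p"],r,ray(c,[r[0]+r[2]/2,r[1]+r[3]/2],.006))
```

```text
[0.519  0.193  0.0659] 130.5 50.8
[0.5222 0.057  0.0666] 130.9 51.2
[ 0.5382 -0.0703  0.0699] 130.6 51.5
line yaw 0.0727928988054809 [0.1360539  0.12826132]
scene 0.86 [242.5, 245.3, 47.2, 44.9] [ 0.70194408 -0.00914411  0.006     ]
```

```bash
cat >> h.py <<'E'
GO=.0188; YAW=.0675; A=0.38; ZG=.035; LIFT=.12
def tcp(x,y,zg,pitch=0):
    q=quat(YAW,pitch); return np.array([x,y,zg])+Ro.from_quat(q).apply([0,0,GO]),q
def mom():
    bot.sleep(.25); T=np.mean([bot.read_ft_torque() for _ in range(5)],0); F=bot.read_contact_force()
    return round(float(T@[-np.sin(YAW),np.cos(YAW),0]),4),np.round(F,2).tolist()
def pick(x,y):
    bot.movep(*tcp(x,y,ZG+.10)); p,q=tcp(x,y,ZG); bot.line_to(p,q,.12)
    bot.gripper_to(.03); print("open",bot.read_opening(),bot.read_grip_force(),bot.read_clock())
    bot.line_to(tcp(x,y,ZG+LIFT)[0],max_speed=.12)
def rock(x,y):
    for a in (0,A,0,-A,0):
        p,q=tcp(x,y,ZG+LIFT,a); bot.line_to(p,q,.06)
        r=Ro.from_quat(bot.read_eef_rot()).as_matrix()[:,2]
        print(a,mom(),"tilt",round(float(np.degrees(np.arccos(-r[2]))),1),bot.read_clock())
def place(x,y):
    bot.line_to(tcp(x,y,ZG+.01)[0],max_speed=.12)
    c=bot.line_to(tcp(x,y,ZG-.002)[0],max_speed=.02,contact_N=2)
    print("placed",c,bot.read_ee_pos(),bot.read_contact_force()); bot.gripper_to(.085)
    bot.line_to(tcp(x,y,ZG+.10)[0],max_speed=.15); print(bot.read_clock())
E
python3 - <<'E'
from h import *
o=np.load("tins.npy"); x,y=o[0,:2]
print(bot.read_clock()); pick(x,y); rock(x,y)
im=bot.read_camera("side"); cv2.imwrite("pics/s2.png",cv2.resize(im[:,:,::-1],(800,600)))
E
```

```text
3.7167
open 0.0498546066484099 30.000217258930206 6.7083
0 (0.0506, [-0.61, 0.42, -3.65]) tilt 0.1 8.3583
0.38 (-0.3567, [0.34, 0.08, -3.6]) tilt 21.7 9.1417
0 (0.0568, [0.2, 0.52, -3.49]) tilt 0.0 9.925
-0.38 (0.2751, [-0.01, 0.48, -4.29]) tilt 21.6 10.7083
0 (-0.0396, [-0.29, 0.13, -3.51]) tilt 0.0 11.4917
```

View pics/s2.png

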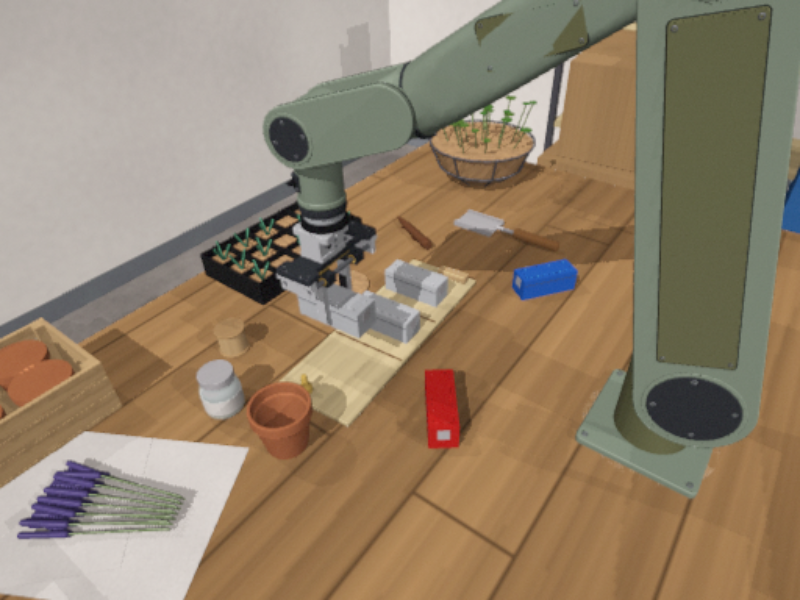

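The left tin is held level above its empty place, around (335,305). The moment readings are noisy, so I'll rock it again with proper averaging.

```bash
cat >> h.py <<'E'
def mom(n=16):
    bot.sleep(.25); T=[]; F=[]
    for _ in range(n): T.append(bot.read_ft_torque()); F.append(bot.read_contact_force()); bot.sleep(.03)
    T=np.array(T)@[-np.sin(YAW),np.cos(YAW),0]
    return "M %.4f +- %.4f sd %.3f"%(T.mean(),T.std()/n**.5,T.std()),"Fz %.2f"%np.mean(F,0)[2]
E
python3 - <<'E'
from h import *
o=np.load("tins.npy"); x,y=o[0,:2]; rock(x,y)
E
```

```text
0 ('M -0.0574 +- 0.0052 sd 0.021', 'Fz -3.58') tilt 0.0 12.575
0.38 ('M -0.3340 +- 0.0083 sd 0.033', 'Fz -3.61') tilt 21.7 13.8917
0 ('M 0.0688 +- 0.0086 sd 0.035', 'Fz -3.68') tilt 0.1 15.2083
-0.38 ('M 0.3141 +- 0.0066 sd 0.027', 'Fz -3.68') tilt 21.6 16.525
0 ('M -0.0741 +- 0.0078 sd 0.031', 'Fz -3.55') tilt 0.0 17.8417
```

Level readings after each dip are +0.069 and −0.074 N·m. The ball's 0.2 kg × 40 mm would give ±0.078, so the left tin rattles. The other two still have to be tested in order, so I'll stand this one back for now.

```bash
sed -i 's/def mom(n=16)/def mom(n=10)/' h.py
python3 - <<'E'
from h import *
o=np.load("tins.npy"); place(*o[0,:2]); pick(*o[1,:2]); rock(*o[1,:2])
E
```

```text
placed True [0.51923347 0.19301805 0.01654432] [ 0.61517893 -0.64784353  4.038764  ]
20.9583
open 0.049794070609637676 30.000286996364594 23.175
0 ('M -0.0124 +- 0.0091 sd 0.029', 'Fz -3.17') tilt 0.1 25.1583
0.38 ('M -0.3817 +- 0.0099 sd 0.031', 'Fz -3.15') tilt 21.7 26.275
0 ('M 0.0062 +- 0.0072 sd 0.023', 'Fz -3.15') tilt 0.1 27.3917
-0.38 ('M 0.3914 +- 0.0116 sd 0.037', 'Fz -3.24') tilt 21.7 28.5083
0 ('M -0.0068 +- 0.0103 sd 0.033', 'Fz -3.38') tilt 0.0 29.625
```

The middle tin is quiet, with level readings of about ±0.007.

Run:
```python
from h import *
o=np.load("tins.npy"); place(*o[1,:2]); pick(*o[2,:2]); rock(*o[2,:2]); place(*o[2,:2])
bot.movep(*tcp(.42,.05,.40)); im=bot.read_camera("wrist"); cv2.imwrite("pics/w2.png",cv2.resize(im[:,:,::-1],(800,600)))
print(bot.read_clock())
```

```text
placed True [0.52226999 0.05695337 0.01634086] [-0.06947374 -0.15138048  4.06276558]
32.7417
open 0.04954724777610333 30.000201165676117 34.9333
0 ('M 0.0172 +- 0.0063 sd 0.020', 'Fz -3.33') tilt 0.1 36.9167
0.38 ('M -0.3833 +- 0.0076 sd 0.024', 'Fz -3.29') tilt 21.7 38.0333
0 ('M -0.0021 +- 0.0086 sd 0.027', 'Fz -3.29') tilt 0.1 39.15
-0.38 ('M 0.3873 +- 0.0120 sd 0.038', 'Fz -3.22') tilt 21.7 40.2667
0 ('M 0.0040 +- 0.0076 sd 0.024', 'Fz -3.31') tilt 0.0 41.3833
placed True [ 0.53828571 -0.07032616  0.01633756] [1.00082733 0.21955808 4.82653294]
44.5
45.75
```

View pics/w2.png

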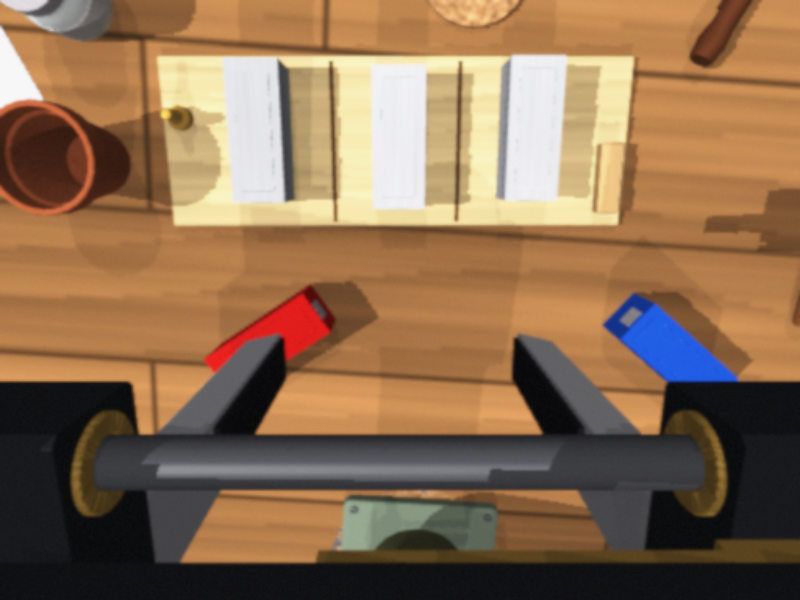

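All three tins stand in place, at (258,130), (399,136) and (533,127), and the nozzle and block are undisturbed. The right tin is quiet too. Now I'll fetch the left tin again and re-measure the mat while it is held.

Run:
```python
from h import *
o=np.load("tins.npy"); x,y=o[0,:2]
pick(x,y); print("lift",mom())
bot.line_to(tcp(x,y,.17)[0],max_speed=.12)
mx,my=.693,-.008
bot.line_to(tcp(.56,my,.17)[0],max_speed=.14)
for c in ("wrist","side","scene"):
    im=bot.read_camera(c)
    if c=="wrist": cv2.imwrite("pics/w3.png",cv2.resize(im[:,:,::-1],(800,600)))
    for d in bot.landmark_of(c,"mat")[:2]: print(c,d["p"],d["centre"],ray(c,d["centre"],0))
    for d in bot.find_in(c,"mat")[:2]: print(c,d["p"],d["rect"])
print(bot.read_clock())
```

```text
open 0.05017096025805451 30.00027447938919 48.575
lift ('M -0.0682 +- 0.0077 sd 0.024', 'Fz -3.64')
wrist 0.63 [264.3, 43.9] [ 0.69173386 -0.00615236  0.        ]
wrist 0.84 [204.8, 0.0, 118.8, 102.1]
side 0.77 [218.7, 182.8] [ 0.69376913 -0.0008945   0.        ]
side 0.71 [208.7, 171.2, 30.4, 21.3]
scene 0.79 [267.8, 265.9] [ 0.69456635 -0.00485209  0.        ]
scene 0.8 [245.1, 244.7, 44.5, 45.0]
52.65
```

View pics/w3.png

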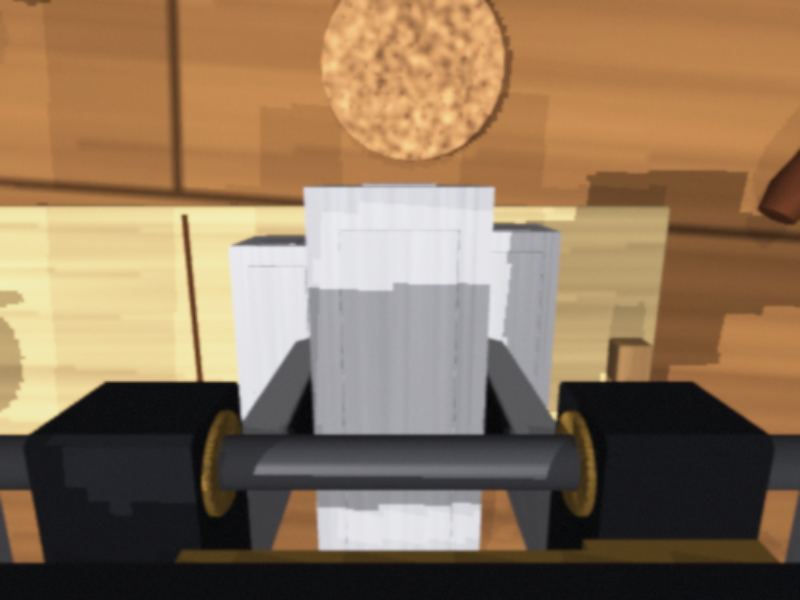

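The tin is held square in the grip. The mat shows beyond it at (414,65), and all cameras agree on its centre at about (0.693, −0.006). I'll move there and hold.

Run:
```python
from h import *
bot.line_to(tcp(.693,-.006,.17)[0],max_speed=.09); bot.sleep(1)
print(bot.read_ee_pos(),bot.read_opening(),bot.read_contact_force(),np.abs(bot.read_joint_velocities()).max(),bot.read_clock())
im=bot.read_camera("side"); cv2.imwrite("pics/s4.png",cv2.resize(im[:,:,::-1],(800,600)))
```

```text
[ 0.69300625 -0.00600435  0.15116957] 0.05013253953447469 [ 0.26794699 -0.43425118 -3.51802132] 0.0008547974733435293 55.275
```

View pics/s4.png

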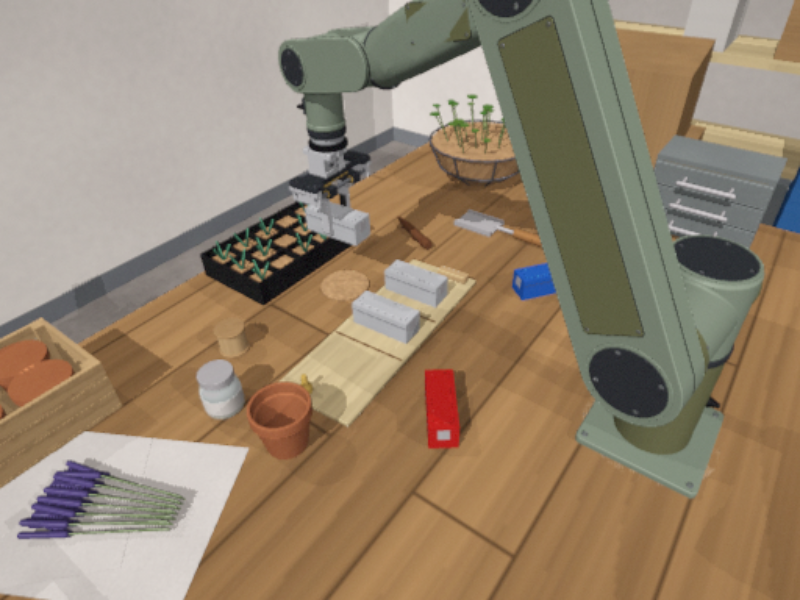

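The tin is held level at (335,222) above the mat at (345,286). The two quiet tins are on the board and the bystanders have not moved.

```bash
python3 -c "
from station import bot
print(bot.close_job())"
```

```text
the job is handed in; nothing more can be done
None
```

The left tin is the one that rattles: it is held level and still over the middle of the cork mat with about 139 mm of air under it, the two quiet tins are back in their places, and the job was handed in at about 55 s of the allowed 72 s.

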